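Size a brass lamp collar on the cone

TASK

Take the brass lamp collar that lies on the round cork coaster, slide it upright down over the sizing cone until the taper stops it, and press it home for a moment with a light hand, about 8 newtons (5 at least, never more than 25). See which coloured band its lower edge has stopped at, then take it off and set it gently, lying flat, in the middle of the plate of that colour. Leave the two collars in the tray and everything else on the table alone.

Things in the scene. Friction and masses are not known exactly. Their poses are not given: they have to be found in the camera images.
- cone: fixed wooden sizing cone upright on a round base 110 mm across, 20 mm high; origin under the base at table height, z up the axis. Cone radius: 25 mm at height 20, then 1 mm less for every 8 mm up (20 mm at 60, 16 mm at 92, 14.75 mm at 102), then a steep nose to a flat tip of 8 mm radius at height 112
- cone_axis (a point): on the axis 60 mm above the table. Painted bands, heights above the table: red 50-66 mm, yellow 66-82, blue 82-98. A collar, centred and pressed, stops with its lower edge inside one band, at least 3 mm from the band's ends but not at its middle; where is to be felt. It gives about 1 mm per 10 to 15 N; off-centre it catches on one side too high, up to 8 mm for each mm off
- coaster: fixed round cork coaster 110 mm across, 4 mm thick, origin under its centre; the collar to be sized stands on it, within 10 mm of its middle
- ring_a_mid (a point): middle (on the axis, half-way up) of one of three brass collars that look alike: plain short tubes 54 mm outside diameter, 24 mm tall, about 0.2 kg, z along the axis. The straight bores differ a little, between 30 and 40 mm, and are not known; any of the three may lie on the coaster
- ring_b_mid (a point): middle (on the axis, half-way up) of one of three brass collars that look alike: plain short tubes 54 mm outside diameter, 24 mm tall, about 0.2 kg, z along the axis. The straight bores differ a little, between 30 and 40 mm, and are not known; any of the three may lie on the coaster
- ring_c_mid (a point): middle (on the axis, half-way up) of one of three brass collars that look alike: plain short tubes 54 mm outside diameter, 24 mm tall, about 0.2 kg, z along the axis. The straight bores differ a little, between 30 and 40 mm, and are not known; any of the three may lie on the coaster
- ring_a: the same collar as ring_a_mid, its origin at the centre of the underside
- ring_b: the same collar as ring_b_mid, its origin at the centre of the underside
- ring_c: the same collar as ring_c_mid, its origin at the centre of the underside
- plate_blue: fixed flat blue plastic plate, origin under its centre: 120 mm across the rim, rim 10 mm high, flat floor 5 mm above the table and about 100 mm across. The three plates trade places between runs
- plate_yellow: fixed flat yellow plastic plate, origin under its centre: 120 mm across the rim, rim 10 mm high, flat floor 5 mm above the table and about 100 mm across. The three plates trade places between runs
- plate_red: fixed flat red plastic plate, origin under its centre: 120 mm across the rim, rim 10 mm high, flat floor 5 mm above the table and about 100 mm across. The three plates trade places between runs
- tray: fixed aluminium tray 150 x 240 mm, rim 14 mm high, floor 4 mm, origin under its centre; the other two collars stand in it and stay there
- diya0: loose terracotta oil-lamp dish, 76 mm across and 26 mm tall, origin under its centre; to be left alone
- diya1: loose terracotta oil-lamp dish, 76 mm across and 26 mm tall, origin under its centre; to be left alone
- diya2: loose terracotta oil-lamp dish, 76 mm across and 26 mm tall, origin under its centre; to be left alone
- bowls: stack of four nested steel bowls, 132 mm across and 78 mm tall, origin under its centre; to be left alone
- lighter: red press-button lighter 24 x 113 x 18 mm lying on the table beside a white saucer, origin under its middle; to be left alone
Things that resemble listed ones, but are neither listed nor needed, are in the scene too. Of the things shaped like the plate_yellow, the yellow one is meant. Leave any blue look-alike of the ring_b alone.

How it is judged:
By the outcome, as a careful person would: the job done as asked, in the order asked, and still so for the second after the job is handed in, with the robot touching nothing.
It also fails if it takes over 64 s, if anything falls off the work surface, if the arm or the gripper's body presses on something with over 40 N, if the wrist force passes 120 N, or if a joint passes its speed limit or range.

ROBOT

A 6-joint arm with a two-finger parallel gripper is mounted at the origin on the work surface. World frame = base frame: x ahead of the robot, y to its left, z up, the work surface at z = 0. Lengths are in mm, angles in rad, forces in N, time in s.
With the tool pointing down it reaches from about 250 to 775 mm from the base axis. Payload 4 kg.
Tool frame: the origin (TCP) lies midway between the tips of the shut fingers; the grasp point (between the pads) lies 19 mm behind it; z points along the fingers, y is the line along which they close (so a half turn about z gives the same grasp; the last joint's range is limited). The gripper opens to 85 mm and grips with 20 to 120 N. Pads are 22 mm wide; open, the fingers measure 114 mm over their backs; the gripper's body (76 mm by 85 mm) begins 54 mm behind the grasp point. The pads swing forward as they close: fully open they stand 13 mm farther back than shut.
Start: joints at [1.121, 0.087, 1.371, -0, 1.684, -0.103], TCP at [186.949, 517.27, 231.341] pointing down, gripper open.
Joint ranges: [-3.1, 3.1], [-0.76, 2.03], [0.27, 2.55], [-1.08, 4.22], [0.17, 2.65], [-2.57, 2.57]. Speed limits (rad/s): [2.79, 2.79, 3.14, 3.14, 3.14, 3.14].

INTERFACE

Orientations are given as a unit quaternion [x, y, z, w].
In Python, from bench import arm gives the robot as it stands. The module is installed in compiled form; this text tells all that it offers.
- The arm moves only by the shell command python3 -m creep 'ROWS' [OPENING]. ROWS is JSON, a list of rows, each an object with "offset": the shift along the tool's x, y, z in mm, a list of three; "turn": the turn about the tool's z in degrees. In form: [{"offset": [x, y, z], "turn": turn}, ...]. A call has 1 to 20 rows; each row is the pose to reach, as a shift and turn from the pose commanded when the call began, along the tool's axes at that moment; what a row does not reach only later rows make up. A row lasts 1/10 s, in which the tool goes at most 50 mm and 8.59 degrees, less where a joint would pass 70% of its speed; a pose out of reach is approached as far as the arm can. A call with a gripper value outside its range is refused whole. OPENING is the finger opening in mm, from 0 to 85.4, set as the call begins (- or left out, the last holds). The fingers move at their own pace and stop on an object; the grip force is fixed at half the most. Time passes only in rows, so rows that repeat a pose let the fingers close. It gives the time, the measured TCP pose, the force, the opening and the grip force at its end, in the units of the state.
- arm.observe(): the state, without advancing time (a new reading comes with each control period).
- arm.grab_frame(name): name is "side" or "top" or "wrist"; returns a dict with "frame" (420x560x3 uint8, red, green, blue), "camera_matrix" (3x3 intrinsics, pixels), "distortion" ([k1, k2, p1, p2, k3] as OpenCV has them; the pictures are not rectified), "T" (4x4, takes a point from camera to world coordinates). Camera axes: x right, y up, looking along -z (the intrinsics and any distortion apply to the point x, -y, -z); pixel columns grow to the right and rows downward; lengths in mm; the calibration is good to about 2 mm. A picture is of the moment at which its call begins. There is no depth.
- arm.sign_off(): hands the job in; it is judged then, once.
The state is a dict: "t": time; "joint_positions": joint angles; "joint_vel": joint speeds; "effort": joint torques, N m; "eef_pos": TCP position; "ee_rot": TCP orientation; "wrist_force": force on the tool from outside, world axes, zero at the start; "moment": the same for the moment, N m; "width": finger opening in mm; "finger_force": force on a finger pad.
Only numpy, scipy, OpenCV 4.12 (cv2) and the standard library are available. Lean on these libraries where they do the work, as an engineer would, in place of code of your own. Each camera call takes 0.05 s, during which the arm holds its last target. There are 200 camera calls.

## Working session

There is one attempt and no reset: what is moved stays moved. The work goes in short steps, Python scripts to look and compute and a shell command to move; the robot and the scene stay as the last step left them, time stands still between calls to the robot, and variables do not carry over. Pictures are saved under pics/ and viewed, at most 10 in all, crops included, and the job is handed in when it is done.

```bash
mkdir -p pics
cat > h.py <<'E'
import numpy as np, cv2
from bench import arm
def save(name,fn):
    d=arm.grab_frame(name); np.savez('pics/'+fn+'.npz',**{k:np.array(v) for k,v in d.items()})
    cv2.imwrite('pics/'+fn+'.png',d['frame'][:,:,::-1]); return d
def load(fn): return dict(np.load('pics/'+fn+'.npz'))
def ray(d,uv):
    p=cv2.undistortPoints(np.array([[uv]],float),d['camera_matrix'],d['distortion'])[0,0]
    T=d['T']; return T[:3,3],T[:3,:3]@np.array([p[0],-p[1],-1.])
def onz(d,uv,z):
    o,r=ray(d,uv); return o+r*(z-o[2])/r[2]
def proj(d,P):
    T=np.linalg.inv(d['T']); c=T[:3,:3]@np.array(P,float)+T[:3,3]
    return cv2.projectPoints(np.array([[c[0],-c[1],-c[2]]]),np.zeros(3),np.zeros(3),d['camera_matrix'],d['distortion'])[0][0,0]
E
python3 - <<'E'
from h import *
s=arm.observe(); print(s['t'],s['eef_pos'],s['ee_rot'],s['width'],s['wrist_force'])
for n in ('top','side'):
    d=save(n,n+'0'); print(n,d['T'].round(2).tolist(),d['camera_matrix'].tolist())
a=np.vstack([cv2.imread('pics/top0.png'),cv2.imread('pics/side0.png')])
E
```

```text
0.0 [186.70030281 516.79196053 230.1038224 ] [ 1.72501953e-01  9.85008501e-01 -1.11072291e-03 -3.08308797e-04] 85.47420385305489 [ 0.28691166 -0.22492436 -0.19827186]
top [[-0.03, 1.0, -0.07, 489.36], [-1.0, -0.03, 0.01, 1.06], [0.01, 0.07, 1.0, 1577.68], [0.0, 0.0, 0.0, 1.0]] [[505.4295207991032, 0.0, 274.11715002208507], [0.0, 505.4295207991032, 201.11744381312332], [0.0, 0.0, 1.0]]
side [[-0.94, 0.21, -0.28, 198.26], [-0.35, -0.56, 0.75, 957.57], [0.0, 0.8, 0.6, 860.92], [0.0, 0.0, 0.0, 1.0]] [[427.63991226763835, 0.0, 271.48666184651785], [0.0, 427.63991226763835, 205.03191158050936], [0.0, 0.0, 1.0]]
```

View pics/top0.png

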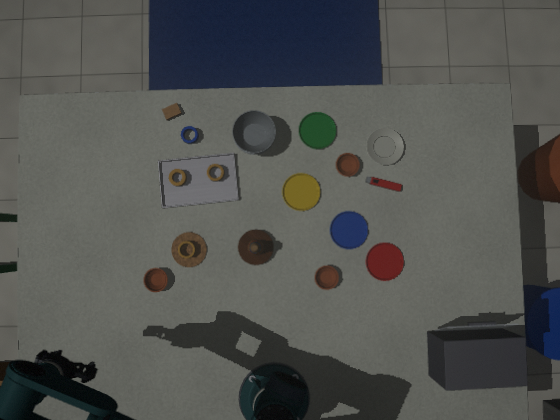

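View pics/side0.png

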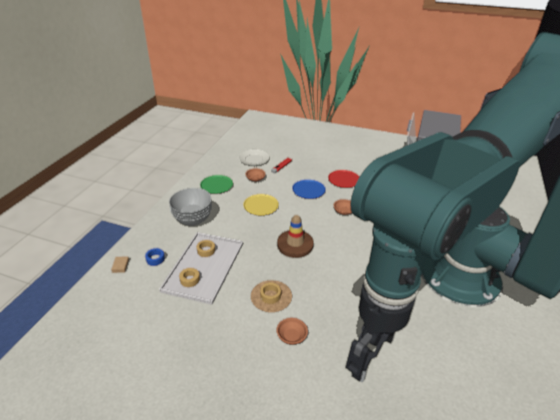

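The top view shows the coaster with its collar at (188,249), the cone at (256,247), and the yellow, blue and red plates at (302,192), (349,230) and (385,261). The tray with its two collars is at (200,180). The side view agrees.

```bash
cat > m.py <<'E'
from h import *
d=load('top0'); im=d['frame'].astype(int); hsv=cv2.cvtColor(d['frame'],cv2.COLOR_RGB2HSV)
def blob(c,r,f,z,name):
    m=np.zeros(im.shape[:2],np.uint8); cv2.circle(m,c,r,255,-1)
    m=m&(f.astype(np.uint8)*255)
    cs=max(cv2.findContours(m,cv2.RETR_EXTERNAL,cv2.CHAIN_APPROX_NONE)[0],key=cv2.contourArea)
    (u,v),(a,b),_=cv2.fitEllipse(cv2.convexHull(cs))
    P=onz(d,(u,v),z); print(name,(round(u,1),round(v,1)),(round(a,1),round(b,1)),P.round(1)); return P
H,S,V=[hsv[...,i].astype(int) for i in range(3)]
for c in [(178,248),(188,249),(188,240),(256,235),(256,247),(302,192)]: print(c,hsv[c[1],c[0]])
sat=(S>75)
blob((188,249),28,sat,4,'coaster')
blob((188,249),14,(H<28)&(S>110)&(V>70),28,'ring')
blob((256,247),24,sat&(H<20),20,'cone')
for n,c in dict(yellow=(302,192),blue=(349,230),red=(385,261)).items(): blob(c,26,S>110,10,n)
s=arm.observe()
E
python3 m.py
```

```text
(178, 248) [ 19 147 111]
(188, 249) [ 15 112  91]
(188, 240) [ 16 103  69]
(256, 235) [ 11 101  53]
(256, 247) [ 16 100  84]
(302, 192) [ 24 172 117]
coaster (188.6, 249.2) (34.3, 34.8) [462.3 251.7   4. ]
ring (185.4, 250.5) (20.7, 28.3) [459.2 257.6  28. ]
cone (255.3, 246.8) (34.2, 34.6) [464.4  44.1  20. ]
yellow (300.9, 191.5) (37.3, 37.8) [ 632.2 -102.    10. ]
blue (348.6, 229.6) (37.1, 37.3) [ 509.3 -246.8   10. ]
red (384.5, 261.3) (37.1, 37.7) [ 408.1 -355.    10. ]
```

```bash
python3 -m creep '[{"offset":[-50,-22,8],"turn":0},{"offset":[-100,-44,20],"turn":0},{"offset":[-145,-64,30],"turn":0},{"offset":[-190,-84,40],"turn":0},{"offset":[-235,-104,50],"turn":0},{"offset":[-280,-124,55],"turn":0},{"offset":[-320,-142,60],"turn":0},{"offset":[-348,-153,60],"turn":0},{"offset":[-348,-153,60],"turn":0},{"offset":[-348,-153,60],"turn":0},{"offset":[-348,-153,60],"turn":0},{"offset":[-348,-153,60],"turn":0}]' 85
python3 - <<'E'
from h import *
d=save('wrist','w1'); print(d['T'].round(2).tolist(), proj(d,(462,255,28)))
s=arm.observe(); print(s['t'],s['eef_pos'],s['ee_rot'],s['wrist_force'])
E
```

```text
t: 1.3
eef_pos: [461.3, 256.1, 171.4]
ee_rot: [0.172, 0.985, 0.0, -0.0]
wrist_force: [0.8, 0.7, 0.1]
width: 85.1
finger_force: 0.0
[[0.34, -0.89, -0.31, 381.68], [0.94, 0.32, 0.11, 284.92], [0.0, -0.33, 0.95, 313.71], [0.0, 0.0, 0.0, 1.0]] [275.80364498 193.42310929]
1.35 [461.39410785 256.10344861 171.45420576] [1.71501378e-01 9.85183868e-01 1.51438181e-04 1.42187337e-05] [-0.14186286  0.61412855  1.16078212]
```

View pics/w1.png

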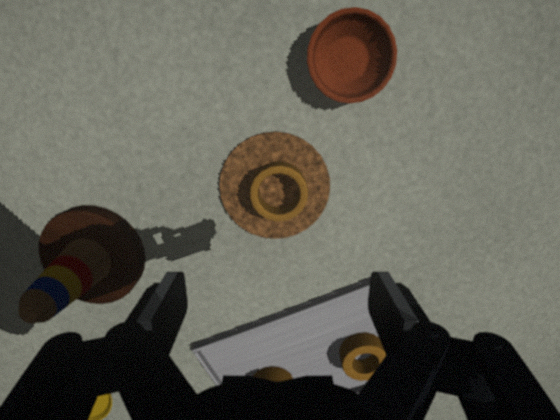

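The wrist view shows the collar's top rim centred near (279,192) on the coaster at (274,185). The cone is at lower left, with a red, yellow and blue stack around (60,280), and the diya is well clear.

```bash
cat > off.py <<'E'
from h import *
from scipy.spatial.transform import Rotation as R
def off(P):
    s=arm.observe(); return (R.from_quat(s['ee_rot']).inv().apply(np.array(P,float)-s['eef_pos'])).round(1)
E
python3 - <<'E'
from off import *
d=load('w1'); hsv=cv2.cvtColor(d['frame'],cv2.COLOR_RGB2HSV)
H,S,V=[hsv[...,i].astype(int) for i in range(3)]
print([hsv[p[1],p[0]].tolist() for p in [(279,168),(255,193),(304,193),(279,217),(279,195),(240,193),(100,250)]])
m=((S>135)&(H>13)&(H<30)&(V>70)).astype(np.uint8)*255
k=np.zeros_like(m); cv2.circle(k,(279,192),36,255,-1); m&=k
c=max(cv2.findContours(m,cv2.RETR_EXTERNAL,cv2.CHAIN_APPROX_NONE)[0],key=cv2.contourArea)
e=cv2.fitEllipse(cv2.convexHull(c)); print(e); P=onz(d,e[0],28); print(P)
k[:]=0
cv2.circle(k,(275,185),70,255,-1); m=((S>90).astype(np.uint8)*255)&k
c=max(cv2.findContours(m,cv2.RETR_EXTERNAL,cv2.CHAIN_APPROX_NONE)[0],key=cv2.contourArea)
e2=cv2.fitEllipse(cv2.convexHull(c)); print(e2,onz(d,e2[0],4))
k[:]=0
cv2.circle(k,(92,254),60,255,-1); m=((S>60)&(H<25)).astype(np.uint8)*255&k
c=max(cv2.findContours(m,cv2.RETR_EXTERNAL,cv2.CHAIN_APPROX_NONE)[0],key=cv2.contourArea)
e3=cv2.fitEllipse(cv2.convexHull(c)); print(e3,onz(d,e3[0],20))
# predicted outline size of the top rim
print([proj(d,P+np.array(v)).round(1).tolist() for v in ((27,0,0),(-27,0,0),(0,27,0),(0,-27,0))], off((P[0],P[1],6)))
E
```

```text
[[18, 167, 131], [19, 171, 127], [18, 155, 125], [17, 163, 130], [16, 130, 98], [20, 103, 52], [17, 146, 35]]
((280.42230224609375, 190.96975708007812), (59.077266693115234, 67.25331115722656), 15.550447463989258)
[461.23101053 259.74155056  28.        ]
((274.15301513671875, 184.71815490722656), (105.63618469238281, 110.24089813232422), 88.37654876708984) [459.83149905 253.98375952   4.        ]
((90.19906616210938, 255.1535186767578), (97.9156494140625, 107.8636703491211), 107.26753997802734) [461.56653152  51.5882531   20.        ]
[[290.1, 217.1], [270.2, 163.4], [308.7, 181.2], [252.7, 200.5]] [  1.4   3.3 165.5]
```

```bash
python3 -m creep '[{"offset":[1,2.5,30],"turn":0},{"offset":[1,2.5,60],"turn":0},{"offset":[1,2.5,90],"turn":0},{"offset":[1,2.5,115],"turn":0},{"offset":[1,2.5,135],"turn":0},{"offset":[1,2.5,150],"turn":0},{"offset":[1,2.5,160],"turn":0},{"offset":[1,2.5,165],"turn":0},{"offset":[1,2.5,165],"turn":0},{"offset":[1,2.5,165],"turn":0}]' 85
python3 -m creep '[{"offset":[0,0,0],"turn":0},{"offset":[0,0,0],"turn":0},{"offset":[0,0,0],"turn":0},{"offset":[0,0,0],"turn":0},{"offset":[0,0,0],"turn":0},{"offset":[0,0,0],"turn":0},{"offset":[0,0,0],"turn":0},{"offset":[0,0,0],"turn":0},{"offset":[0,0,0],"turn":0},{"offset":[0,0,0],"turn":0}]' 45
```

```text
t: 2.35
eef_pos: [462.7, 258.3, 7.2]
ee_rot: [0.172, 0.985, 0.001, 0.001]
wrist_force: [0.2, 0.8, 0.6]
width: 85.0
finger_force: 0.0
t: 3.35
eef_pos: [463.2, 258.2, 7.7]
ee_rot: [0.173, 0.985, 0.001, 0.001]
wrist_force: [-0.2, -0.1, 6.7]
width: 51.8
finger_force: 63.3
```

```bash
python3 -m creep '[{"offset":[0,0,-10],"turn":0},{"offset":[0,0,-30],"turn":0},{"offset":[0,0,-60],"turn":0},{"offset":[0,0,-95],"turn":0},{"offset":[0,0,-125],"turn":0},{"offset":[-15,-20,-140],"turn":0},{"offset":[-40,-55,-145],"turn":0},{"offset":[-65,-90,-145],"turn":0},{"offset":[-90,-125,-145],"turn":0},{"offset":[-115,-160,-145],"turn":0},{"offset":[-135,-188,-145],"turn":0},{"offset":[-142,-198,-145],"turn":0},{"offset":[-142,-198,-145],"turn":0},{"offset":[-142,-198,-145],"turn":0},{"offset":[-142,-198,-145],"turn":0}]'
python3 - <<'E'
from h import *
d=save('wrist','w2'); print(d['T'][:3,3], proj(d,(464.4,44.1,20)), proj(d,(464.4,44.1,112)))
s=arm.observe(); print(s['t'],s['eef_pos'],s['ee_rot'],s['wrist_force'])
E
```

```text
t: 4.85
eef_pos: [527.9, 24.8, 151.1]
ee_rot: [0.172, 0.985, 0.0, -0.0]
wrist_force: [-0.9, 0.1, -2.2]
width: 51.6
finger_force: 63.1
[448.32931268  53.54812642 293.51876242] [272.54186666 118.61616268] [270.45590798 130.1781835 ]
4.9 [527.98748476  24.79619967 151.23556182] [ 1.71501570e-01  9.85183780e-01  2.78724345e-04 -2.32767311e-04] [-0.84993986  0.30133178 -1.90742672]
```

View pics/w2.png

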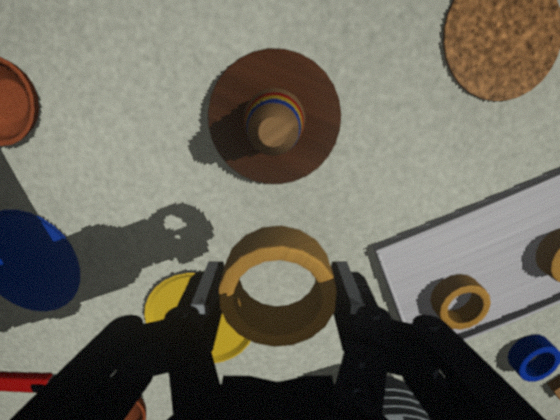

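The wrist view shows the collar held level between the pads, its rim centred near (278,285). The cone's base disc is centred near (275,117), with the tip at about (273,128).

Run:
```python
from off import *
d=load('w2'); im=d['frame']; hsv=cv2.cvtColor(im,cv2.COLOR_RGB2HSV)
H,S,V=[hsv[...,i].astype(int) for i in range(3)]
print({p:hsv[p[1],p[0]].tolist() for p in [(230,90),(320,90),(230,150),(300,165),(195,150),(273,128),(278,345-10),(232,285),(325,285),(275,235),(278,250),(278,275)]})
def ell(m,c,r,z,n):
    k=np.zeros(H.shape,np.uint8); cv2.circle(k,c,r,255,-1); m=(m.astype(np.uint8)*255)&k
    m=cv2.morphologyEx(m,cv2.MORPH_OPEN,np.ones((5,5)))
    q=max(cv2.findContours(m,cv2.RETR_EXTERNAL,cv2.CHAIN_APPROX_NONE)[0],key=cv2.contourArea)
    e=cv2.fitEllipse(cv2.convexHull(q)); P=onz(d,e[0],z)
    # centre from rays of hull points on plane (exact circle fit)
    X=np.array([onz(d,p[0],z)[:2] for p in cv2.convexHull(q).astype(float)])
    A=np.c_[2*X,np.ones(len(X))]; s=np.linalg.lstsq(A,(X**2).sum(1),rcond=None)[0]
    r=np.sqrt(s[2]+s[0]**2+s[1]**2); print(n,np.round(e[0],1),np.round(e[1],1),P.round(1),'circ',s[:2].round(2),r.round(2),'res',np.std(np.linalg.norm(X-s[:2],axis=1)-r).round(2))
    return s[:2]
ell((S>90)&(H<25),(275,117),76,20,'base')
t=arm.observe(); z=t['eef_pos'][2]
ell((S>100)&(H>10)&(H<28)&(V>60),(278,285),62,z+20.3,'ring')
ell((H>8)&(H<25)&(V>70),(273,126),26,112,'tip')
```

```text
{(230, 90): [8, 137, 65], (320, 90): [10, 131, 74], (230, 150): [7, 90, 37], (300, 165): [11, 131, 74], (195, 150): [35, 22, 71], (273, 128): [17, 120, 117], (278, 335): [16, 136, 62], (232, 285): [19, 164, 159], (325, 285): [17, 143, 64], (275, 235): [17, 118, 82], (278, 250): [19, 163, 160], (278, 275): [32, 20, 164]}
base [273.8 115.7] [131.6 134.1] [462.6  45.9  20. ] circ [465.18  44.95] 53.52 res 0.17
ring [275.6 276.8] [ 98.6 112.3] [517.5  28.1 171.5] circ [518.47  27.68] 24.16 res 1.01
tip [277.6 127. ] [40.4 45.4] [464.1  48.3 112. ] circ [464.16  48.3 ] 11.5 res 0.6
```

```bash
python3 -m creep '[{"offset":[30,-1,0],"turn":0},{"offset":[55,-2,0],"turn":0},{"offset":[66,-2.5,0],"turn":0},{"offset":[66,-2.5,0],"turn":0},{"offset":[66,-2.5,10],"turn":0},{"offset":[66,-2.5,20],"turn":0},{"offset":[66,-2.5,28],"turn":0},{"offset":[66,-2.5,32],"turn":0},{"offset":[66,-2.5,32],"turn":0},{"offset":[66,-2.5,32],"turn":0}]'
python3 - <<'E'
from h import *
d=save('wrist','w3'); d=save('side','s3'); u,v=proj(d,(465,44.7,100)).astype(int); print(u,v)
cv2.imwrite('pics/s3c.png',np.hstack([cv2.imread('pics/w3.png')[100:400,100:460],cv2.resize(d['frame'][v-60:v+60,u-70:u+70,::-1],(350,300))]))
E
```

```text
t: 5.9
eef_pos: [465.7, 43.3, 119.2]
ee_rot: [0.173, 0.985, 0.0, -0.0]
wrist_force: [0.2, -0.3, -1.9]
width: 51.3
finger_force: 63.1
296 219
```

View pics/s3c.png

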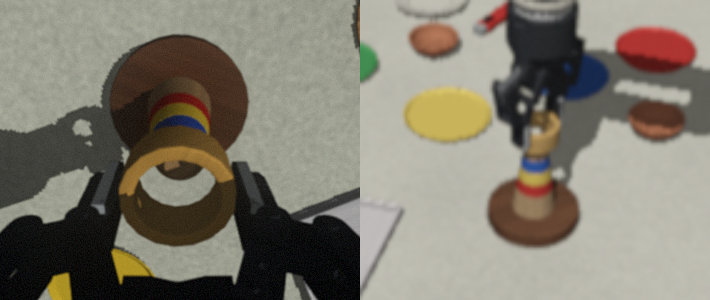

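The left crop (wrist) shows the collar above the cone with the tip inside the upper part of its bore, the near rim edge at full-frame pixel (277,248). In the right crop (side) the collar is over the nose, perhaps a few mm towards image right.

Run:
```python
from off import *
d=load('w3'); hsv=cv2.cvtColor(d['frame'],cv2.COLOR_RGB2HSV); V=hsv[...,2].astype(int);S=hsv[...,1].astype(int)
m=((V>115)&(S>100)).astype(np.uint8)*255; k=np.zeros_like(m); k[235:310,205:345]=255; m&=k
q=max(cv2.findContours(m,cv2.RETR_EXTERNAL,cv2.CHAIN_APPROX_NONE)[0],key=cv2.contourArea)
h=cv2.convexHull(q)[:,0].astype(float); h=h[h[:,1]<h[:,1].max()-5]
t=arm.observe(); e=t['eef_pos']; z=e[2]+20.3
X=np.array([onz(d,p,z)[:2] for p in h])
from scipy.optimize import least_squares
f=least_squares(lambda c:np.linalg.norm(X-c,axis=1)-27,e[:2]); print(len(h),f.x,np.abs(f.fun).max(),e)
f2=least_squares(lambda c:np.linalg.norm(X-c[:2],axis=1)-c[2],[*e[:2],27]); print(f2.x)
print(proj(d,(e[0],e[1],z)),h.min(0),h.max(0))
```

```text
21 [467.10860572  42.58736092] 4.230858551425687 [465.89972403  43.31186094 119.72748567]
[464.10081591  44.02498068  24.40663594]
[276.78005208 299.44460951] [220. 246.] [332. 286.]
```

```bash
python3 -m creep '[{"offset":[0,1,2],"turn":0},{"offset":[0,1,5],"turn":0},{"offset":[0,1,8],"turn":0},{"offset":[0,1,10],"turn":0},{"offset":[0,1,10],"turn":0}]'
python3 -m creep '[{"offset":[0,0,2],"turn":0},{"offset":[0,0,4],"turn":0},{"offset":[0,0,4],"turn":0}]'
```

```text
t: 6.5
eef_pos: [465.4, 44.4, 108.8]
ee_rot: [0.173, 0.985, -0.0, -0.0]
wrist_force: [-0.1, -0.0, -1.8]
width: 51.6
finger_force: 63.1
t: 6.8
eef_pos: [465.6, 44.4, 104.9]
ee_rot: [0.173, 0.985, 0.0, -0.0]
wrist_force: [0.7, -0.1, -1.0]
width: 51.4
finger_force: 63.1
```

```bash
for i in 1 2; do python3 -m creep '[{"offset":[0,0,1],"turn":0},{"offset":[0,0,2],"turn":0},{"offset":[0,0,2],"turn":0}]' | grep -E 'pos|wrist'; done
```

```text
eef_pos: [465.7, 44.3, 103.1]
wrist_force: [0.6, 0.8, -1.8]
eef_pos: [465.7, 44.3, 101.1]
wrist_force: [-0.9, 0.3, -1.7]
```

```bash
for i in 1 2; do python3 -m creep '[{"offset":[0,0,1],"turn":0},{"offset":[0,0,2],"turn":0},{"offset":[0,0,2],"turn":0}]' | grep -E 'pos|wrist'; done
```

```text
eef_pos: [465.7, 44.4, 99.1]
wrist_force: [-0.3, 0.2, -1.3]
eef_pos: [465.7, 44.4, 97.1]
wrist_force: [0.2, -0.1, -2.0]
```

```bash
for i in 1 2 3; do python3 -m creep '[{"offset":[0,0,1],"turn":0},{"offset":[0,0,2],"turn":0},{"offset":[0,0,2],"turn":0}]' | grep -E 'pos|wrist'; done
```

```text
eef_pos: [465.7, 44.4, 95.1]
wrist_force: [0.2, 0.5, -1.4]
eef_pos: [465.7, 44.3, 93.1]
wrist_force: [0.4, -0.7, -1.4]
eef_pos: [465.7, 44.3, 91.1]
wrist_force: [1.0, -0.2, -1.8]
```

```bash
for i in 1 2 3; do python3 -m creep '[{"offset":[0,0,1],"turn":0},{"offset":[0,0,2],"turn":0},{"offset":[0,0,2],"turn":0}]' | grep -E 'pos|wrist'; done
```

```text
eef_pos: [465.7, 44.4, 89.1]
wrist_force: [0.5, -0.5, -1.3]
eef_pos: [465.7, 44.4, 87.1]
wrist_force: [0.3, 0.1, -2.3]
eef_pos: [465.7, 44.4, 85.1]
wrist_force: [-0.0, -0.0, -2.0]
```

```bash
for i in 1 2 3; do python3 -m creep '[{"offset":[0,0,1],"turn":0},{"offset":[0,0,1.5],"turn":0},{"offset":[0,0,1.5],"turn":0}]' | grep -E 'pos|wrist'; done
```

```text
eef_pos: [465.8, 44.4, 83.7]
wrist_force: [0.1, 0.6, -0.9]
eef_pos: [465.7, 44.4, 82.2]
wrist_force: [-0.7, 0.4, -1.5]
eef_pos: [465.7, 44.4, 80.7]
wrist_force: [1.0, -0.5, -1.1]
```

```bash
for i in 1 2 3; do python3 -m creep '[{"offset":[0,0,1],"turn":0},{"offset":[0,0,1.5],"turn":0},{"offset":[0,0,1.5],"turn":0}]' | grep -E 'pos|wrist'; done
```

```text
eef_pos: [465.7, 44.4, 79.1]
wrist_force: [0.6, -0.3, -1.3]
eef_pos: [465.7, 44.4, 77.7]
wrist_force: [-0.8, -0.0, -1.9]
eef_pos: [465.6, 44.5, 76.2]
wrist_force: [-0.3, 0.9, -1.3]
```

```bash
for i in 1 2 3; do python3 -m creep '[{"offset":[0,0,0.8],"turn":0},{"offset":[0,0,1.5],"turn":0},{"offset":[0,0,1.5],"turn":0}]' | grep -E 'pos|wrist'; done
```

```text
eef_pos: [465.6, 44.5, 74.7]
wrist_force: [-1.9, 1.4, 0.1]
eef_pos: [465.5, 44.5, 73.2]
wrist_force: [-2.0, 0.6, 0.2]
eef_pos: [465.4, 44.6, 71.6]
wrist_force: [-3.4, 3.2, 1.6]
```

```bash
python3 -m creep '[{"offset":[0.4,0.2,0],"turn":0},{"offset":[0.7,0.3,0],"turn":0},{"offset":[0.7,0.3,0],"turn":0},{"offset":[0.7,0.3,0],"turn":0}]' | grep -E 'pos|wrist|t:';  python3 -m creep '[{"offset":[0,0,0.8],"turn":0},{"offset":[0,0,1.5],"turn":0},{"offset":[0,0,1.5],"turn":0}]' | grep -E 'pos|wrist'
```

```text
t: 12.9
eef_pos: [465.4, 44.6, 71.8]
ee_rot: [0.173, 0.985, -0.0, 0.0]
wrist_force: [-3.0, 1.3, 0.7]
eef_pos: [465.2, 44.8, 70.2]
wrist_force: [-3.3, 1.0, 0.6]
```

```bash
python3 -m creep '[{"offset":[0.5,0.1,0],"turn":0},{"offset":[1,0.1,0],"turn":0},{"offset":[1,0.1,0],"turn":0},{"offset":[1,0.1,0],"turn":0}]' | grep -E 'pos|wrist|t:';  python3 -m creep '[{"offset":[0,0,0.8],"turn":0},{"offset":[0,0,1.5],"turn":0},{"offset":[0,0,1.5],"turn":0}]' | grep -E 'pos|wrist'
```

```text
t: 13.6
eef_pos: [464.8, 45.1, 70.4]
ee_rot: [0.173, 0.985, -0.0, 0.001]
wrist_force: [0.1, 0.2, -0.1]
eef_pos: [464.4, 45.3, 68.7]
wrist_force: [0.1, -0.8, -1.3]
```

```bash
for i in 1 2 3; do python3 -m creep '[{"offset":[0,0,0.5],"turn":0},{"offset":[0,0,1],"turn":0},{"offset":[0,0,1],"turn":0}]' | grep -E 'pos|wrist'; done
```

```text
eef_pos: [464.3, 45.3, 67.7]
wrist_force: [0.4, -0.6, -2.0]
eef_pos: [464.3, 45.2, 66.8]
wrist_force: [-0.2, -0.8, -0.2]
eef_pos: [464.3, 45.1, 65.9]
wrist_force: [-1.0, -0.8, 0.6]
```

```bash
for i in 1 2; do python3 -m creep '[{"offset":[0,0,0.5],"turn":0},{"offset":[0,0,1],"turn":0},{"offset":[0,0,1],"turn":0}]' | grep -E 'pos|wrist'; done
```

```text
eef_pos: [464.4, 45.1, 65.1]
wrist_force: [-2.5, -1.9, 3.0]
eef_pos: [464.5, 45.1, 64.5]
wrist_force: [-3.6, -2.7, 6.3]
```

```bash
python3 -m creep '[{"offset":[0.3,-0.4,0],"turn":0},{"offset":[0.3,-0.4,0],"turn":0},{"offset":[0.3,-0.4,0],"turn":0}]' | grep -E 'pos|wrist|t:';  python3 -m creep '[{"offset":[0,0,0.5],"turn":0},{"offset":[0,0,0.5],"turn":0}]' | grep -E 'pos|wrist'
```

```text
t: 15.7
eef_pos: [464.5, 45.1, 64.5]
ee_rot: [0.173, 0.985, 0.0, 0.001]
wrist_force: [-3.0, -2.9, 5.7]
eef_pos: [464.5, 45.0, 64.3]
wrist_force: [-3.2, -1.9, 6.2]
```

```bash
python3 -m creep '[{"offset":[0.4,-0.4,0],"turn":0},{"offset":[0.4,-0.4,0],"turn":0},{"offset":[0.4,-0.4,0],"turn":0}]' | grep -E 'pos|wrist|t:';  python3 -m creep '[{"offset":[0,0,0.3],"turn":0},{"offset":[0,0,0.3],"turn":0}]' | grep -E 'pos|wrist'
```

```text
t: 16.2
eef_pos: [464.4, 45.0, 64.4]
ee_rot: [0.173, 0.985, 0.001, 0.001]
wrist_force: [-2.6, -1.0, 5.3]
eef_pos: [464.4, 45.0, 64.3]
wrist_force: [-2.5, -1.9, 6.8]
```

```bash
python3 -m creep '[{"offset":[0.5,-0.3,0],"turn":0},{"offset":[0.5,-0.3,0],"turn":0},{"offset":[0.5,-0.3,0],"turn":0}]' | grep -E 'pos|wrist|t:';  python3 -m creep '[{"offset":[0,0,0.4],"turn":0},{"offset":[0,0,0.4],"turn":0}]' | grep -E 'pos|wrist'
```

```text
t: 16.7
eef_pos: [464.4, 45.0, 64.3]
ee_rot: [0.173, 0.985, 0.001, 0.002]
wrist_force: [-1.4, -1.9, 5.1]
eef_pos: [464.4, 45.0, 64.2]
wrist_force: [-2.1, -1.4, 7.9]
```

```bash
python3 -m creep '[{"offset":[0.2,-0.2,0],"turn":0},{"offset":[0.2,-0.2,0.1],"turn":0},{"offset":[0.2,-0.2,0.1],"turn":0},{"offset":[0.2,-0.2,0.1],"turn":0},{"offset":[0.2,-0.2,0.1],"turn":0},{"offset":[0.2,-0.2,0.1],"turn":0}]' | grep -E 'pos|wrist|t:'
python3 - <<'E'
from h import *
save('wrist','w4'); d=save('side','s4'); u,v=proj(d,(465,44.7,70)).astype(int)
cv2.imwrite('pics/s4c.png',np.hstack([cv2.imread('pics/w4.png')[100:400,100:460],cv2.resize(d['frame'][v-40:v+40,u-45:u+45,::-1],(338,300),interpolation=cv2.INTER_CUBIC)]))
for z in (50,66,82): print(z,proj(d,(465,44.7,z))-[u-45,v-40])
E
```

```text
t: 17.5
eef_pos: [464.3, 45.0, 64.2]
ee_rot: [0.172, 0.985, 0.001, 0.002]
wrist_force: [-0.7, -0.9, 8.1]
50 [45.10466013 45.4413241 ]
66 [45.29737052 41.22474764]
82 [45.49304717 36.94199042]
```

View pics/s4c.png

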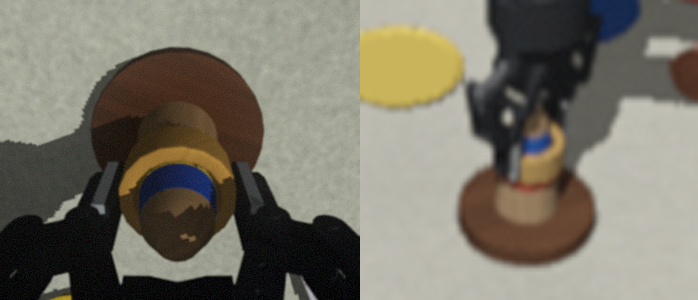

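The left crop shows the cone concentric in the bore with the blue band inside it. The right crop shows a thin red line just below the collar at about (530,187) and no yellow. With the lower edge at about 60.5 mm, the band is red.

```bash
python3 -m creep '[{"offset":[0,0,-3],"turn":0},{"offset":[0,0,-8],"turn":0},{"offset":[0,0,-18],"turn":0},{"offset":[0,0,-35],"turn":0},{"offset":[0,0,-55],"turn":0},{"offset":[0,0,-72],"turn":0},{"offset":[0,0,-82],"turn":0},{"offset":[0,0,-82],"turn":0},{"offset":[0,0,-82],"turn":0}]'
python3 -m creep '[{"offset":[-3,-15,0],"turn":0},{"offset":[-8,-40,0],"turn":0},{"offset":[-15,-75,0],"turn":0},{"offset":[-23,-110,0],"turn":0},{"offset":[-30,-145,0],"turn":0},{"offset":[-38,-180,0],"turn":0},{"offset":[-45,-215,0],"turn":0},{"offset":[-53,-250,0],"turn":0},{"offset":[-60,-285,0],"turn":0},{"offset":[-67,-320,0],"turn":0},{"offset":[-74,-352,0],"turn":0},{"offset":[-80,-380,0],"turn":0},{"offset":[-83,-393,0],"turn":0},{"offset":[-83,-395,0],"turn":0},{"offset":[-83,-395,0],"turn":0},{"offset":[-83,-395,0],"turn":0}]'
python3 - <<'E'
from off import *
d=save('wrist','w5'); print(proj(d,(408.1,-355,10)),off((408.1,-355,30)))
hsv=cv2.cvtColor(d['frame'],cv2.COLOR_RGB2HSV); H,S,V=[hsv[...,i].astype(int) for i in range(3)]
m=(((H<6)|(H>172))&(S>150)).astype(np.uint8)*255
q=max(cv2.findContours(m,cv2.RETR_EXTERNAL,cv2.CHAIN_APPROX_NONE)[0],key=cv2.contourArea)
h=cv2.convexHull(q)[:,0].astype(float); print(h.min(0),h.max(0))
h=h[(h[:,1]<330)]
X=np.array([onz(d,p,10)[:2] for p in h])
from scipy.optimize import least_squares
f=least_squares(lambda c:np.linalg.norm(X-c,axis=1)-60,[408,-355],loss='soft_l1'); print(len(h),f.x,np.abs(f.fun).round(1))
E
```

```text
t: 18.5
eef_pos: [462.0, 44.6, 143.9]
ee_rot: [0.173, 0.985, -0.0, -0.001]
wrist_force: [-0.7, -0.3, -2.1]
width: 51.9
finger_force: 63.8
t: 20.1
eef_pos: [406.6, -353.7, 144.2]
ee_rot: [0.172, 0.985, 0.001, -0.0]
wrist_force: [-0.8, 1.1, -1.3]
width: 51.7
finger_force: 63.8
[275.72803109 197.4121434 ] [ -1.8  -0.8 114.4]
[211. 131.] [343. 242.]
39 [ 409.8065349  -354.56525453] [0.2 0.5 0.3 0.1 0.3 0.3 0.6 0.5 0.7 0.9 0.9 1.2 1.2 1.4 1.4 1.7 1.7 2.1
 2.  2.5 2.7 2.3 1.8 2.  1.5 1.4 1.5 1.2 1.2 0.9 0.9 0.7 0.8 0.5 0.4 0.1
 0.5 0.3 0.3]
```

View pics/w5.png

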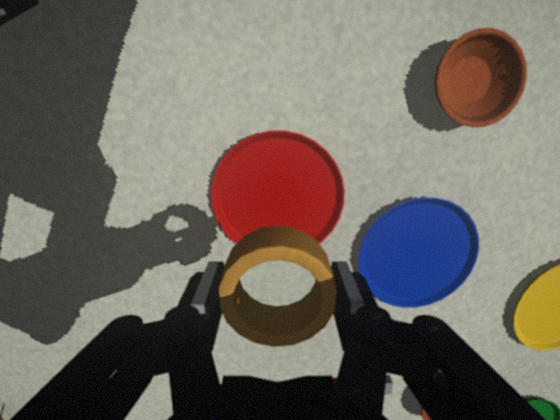

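The view shows the red plate centred near (277,190), partly behind the held collar, which is still level. The blue plate and diya are clear.

```bash
python3 -m creep '[{"offset":[-2,-1,15],"turn":0},{"offset":[-2,-1,40],"turn":0},{"offset":[-2,-1,70],"turn":0},{"offset":[-2,-1,95],"turn":0},{"offset":[-2,-1,112],"turn":0},{"offset":[-2,-1,122],"turn":0},{"offset":[-2,-1,128],"turn":0},{"offset":[-2,-1,130],"turn":0},{"offset":[-2,-1,130],"turn":0},{"offset":[-2,-1,130],"turn":0}]' | grep -E 'pos|wrist|t:'
for i in 1 2 3; do python3 -m creep '[{"offset":[0,0,0.6],"turn":0},{"offset":[0,0,1.2],"turn":0},{"offset":[0,0,1.2],"turn":0}]' | grep -E 'pos|wrist'; done
```

```text
t: 21.15
eef_pos: [408.6, -357.4, 15.6]
ee_rot: [0.173, 0.985, -0.001, 0.001]
wrist_force: [-0.3, -1.0, -1.9]
eef_pos: [408.0, -356.9, 13.5]
wrist_force: [0.0, 0.6, -1.9]
eef_pos: [407.8, -356.7, 11.9]
wrist_force: [0.5, -0.1, -1.2]
eef_pos: [407.9, -356.7, 10.7]
wrist_force: [0.0, 0.1, -2.1]
```

```bash
for i in 1 2 3; do python3 -m creep '[{"offset":[0,0.5,0.3],"turn":0},{"offset":[0,0.5,0.6],"turn":0},{"offset":[0,0.5,0.6],"turn":0}]' | grep -E 'pos|wrist'; done
```

```text
eef_pos: [408.1, -356.2, 10.2]
wrist_force: [-0.1, 0.5, -2.4]
eef_pos: [408.3, -355.8, 9.6]
wrist_force: [-0.0, -0.7, -0.9]
eef_pos: [408.4, -355.3, 9.0]
wrist_force: [-0.7, 0.6, -1.8]
```

```bash
for i in 1 2 3; do python3 -m creep '[{"offset":[0,0,0.3],"turn":0},{"offset":[0,0,0.5],"turn":0},{"offset":[0,0,0.5],"turn":0}]' | grep -E 'pos|wrist'; done
```

```text
eef_pos: [408.5, -355.3, 8.8]
wrist_force: [-1.1, 1.1, -0.0]
eef_pos: [408.5, -355.4, 8.8]
wrist_force: [-2.8, 2.3, 5.8]
eef_pos: [408.5, -355.4, 8.8]
wrist_force: [-2.9, 3.5, 7.8]
```

```bash
python3 -m creep '[{"offset":[0,0,-0.8],"turn":0},{"offset":[0,0,-0.8],"turn":0}]' | grep -E 'wrist'
python3 -m creep '[{"offset":[0,0,0],"turn":0},{"offset":[0,0,0],"turn":0},{"offset":[0,0,0],"turn":0},{"offset":[0,0,0],"turn":0},{"offset":[0,0,0],"turn":0},{"offset":[0,0,0],"turn":0}]' 66
python3 -m creep '[{"offset":[0,0,-3],"turn":0},{"offset":[0,0,-8],"turn":0},{"offset":[0,0,-16],"turn":0},{"offset":[0,0,-30],"turn":0},{"offset":[0,0,-55],"turn":0},{"offset":[0,0,-85],"turn":0},{"offset":[0,0,-120],"turn":0},{"offset":[0,0,-150],"turn":0},{"offset":[0,0,-160],"turn":0},{"offset":[0,0,-160],"turn":0},{"offset":[0,0,-160],"turn":0}]'
python3 - <<'E'
from h import *
save('wrist','w6');save('top','t6')
E
```

```text
wrist_force: [-1.9, 1.8, 4.2]
t: 24.65
eef_pos: [408.4, -355.4, 8.3]
ee_rot: [0.173, 0.985, 0.0, -0.0]
wrist_force: [-0.1, 0.1, 0.8]
width: 66.2
finger_force: 0.0
t: 25.75
eef_pos: [408.0, -354.8, 167.2]
ee_rot: [0.173, 0.985, 0.001, -0.001]
wrist_force: [-0.6, -0.1, -0.1]
width: 66.1
finger_force: 0.0
```

View pics/w6.png

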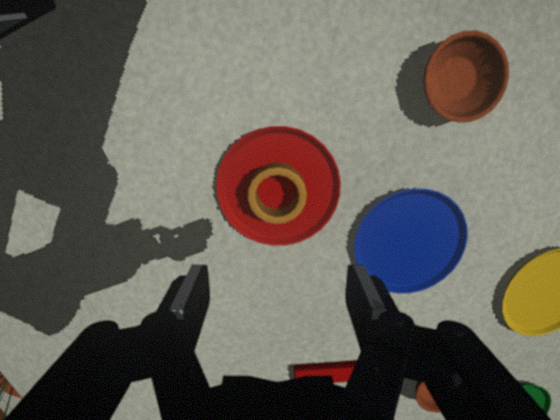

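The collar lies flat in the red plate (rim centre about (277,193), plate about (277,186)). The small offset is parallax from the collar's height. The gripper is clear.

```bash
python3 -c "
from h import *
d=load('w6'); print(onz(d,(277,193),29),onz(d,(277.5,185.5),10)); print(arm.sign_off())"
```

```text
[ 407.00014842 -354.1146968    29.        ] [ 405.50406853 -353.04886172   10.        ]
the job is handed in; nothing more can be done
None
```

The collar stopped in the red band, with its lower edge at about 60.5 mm under a press of roughly 10 N; it now lies flat within about 2 mm of the middle of the red plate, and the job was handed in at about 26 s.

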